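Put a tagged air valve back in service

TASK

One of the two air valves is marked out of service by the plate that hangs on its hook: lift the plate off and hang it on the hook of the lockout stand, and let go. Then open that valve by its handwheel (counter-clockwise seen from above) all the way until it comes up against its stop, and back it off a quarter turn so that it cannot seize open. Leave the other valve and the things lying about as they are.

Things in the scene. Friction and masses are not known exactly. Their poses are not given: they have to be found in the camera images.
- valve: The tagged valve. Quick-opening brass gate valve in a green air pipe, fixed. Origin on the bench below the wheel axis, z up. 50 mm pipe along its x at 75 mm height, 62 mm elbows and risers down through 90 mm bench flanges at x = -100 and +100 mm. Body under the wheel 74 mm across up to 117 mm height, 36 mm up to 154 mm. Its tag hook is at the -x end. 
- wheel (a joint): Angle of the tagged valve's wheel, rad: 0 shut, grows counter-clockwise seen from above (opening); solid stop at 13.20 (2.1 turns, fully open). Starts 0 to 4.0, stays where left; rubbing torque about 0.3 N m (8 N pushed at 40 mm radius). At value q its three spokes point at q, q + 120 and q + 240 degrees from the valve's x axis.
- wheel_hub (a point): Centre of the tagged valve's level handwheel, 175 mm above the bench. Outside diameter 150 mm; rim a 13 mm round bar, inner edge at radius 62 mm; hub 30 mm across, 165 to 185 mm high, stem end up to 197 mm; three 12 mm round spokes 120 degrees apart, windows between them open to below.
- valve_hook (a point): Top of the tagged valve's hook rod, 169 mm high: level rod, 8 mm thick, along the body's x, from a flat bar (20 mm wide, x = -135 to -140 mm, 169 mm high) to x = -186 mm, where it turns up; tip top at 179 mm, 10 mm above the rod's top. This point is at valve x = -165 mm; the plate hangs within 8 mm of it at the start.
- wheel_spoke (a point): Point on the rim of the tagged valve's wheel (68.5 mm from the axis, 175 mm high), outer end of the spoke that points at angle q.
- other_valve: The second valve, the same, to be left alone; hook empty. Quick-opening brass gate valve in a green air pipe, fixed. Origin on the bench below the wheel axis, z up. 50 mm pipe along its x at 75 mm height, 62 mm elbows and risers down through 90 mm bench flanges at x = -100 and +100 mm. Body under the wheel 74 mm across up to 117 mm height, 36 mm up to 154 mm. Its tag hook is at the -x end. 
- other_wheel_spoke (a point): Point on the rim of the other valve's wheel, at the outer end of one of its spokes (68.5 mm from the axis).
- tag: The hanging plate: stiff white plastic, red barred circle, 10 (x) x 110 (y) x 80 mm (z), 0.12 kg, same from both sides. Origin at the plate centre, z up as it hangs. A stiff 5 mm wire loop stands in its plane on the middle of the top edge: 44 mm wide at the foot, 24 mm at its level top bar; opening 28 mm high from the plate edge to under the bar. The plate hangs across the hook rod.
- tag_loop (a point): Middle of the underside of the plate's loop bar, 68 mm above the plate's centre: the point that rests on a hook.
- stand: Lockout stand of grey sheet steel, fixed. Origin on the bench; base x -50 to +60 mm, 100 mm wide, 8 mm thick; upright panel 90 mm wide, face at x = +30 mm, 150 mm high (171 in the middle 22 mm). Two brass padlocks hang low on the face (out to x = +15 mm, up to 111 mm high). Its empty hook points to -x.
- stand_seat (a point): Top of the stand's hook rod, 169 mm high: level rod, 8 mm thick, along the body's x, from the panel to x = -36 mm, where it turns up; tip top at 179 mm, 10 mm above the rod's top. This point is at stand x = -18 mm, a good place for the loop bar to rest.
- offcut: bystander: hollow aluminium profile offcut 90 x 50 x 34 mm, lying loose; origin at the centre of its underside
- clamp_lever: bystander: black clamping lever, 24 mm hub (38 mm high) at its origin, 97 mm arm along its +x, lying loose; origin at the underside of the hub
- oil: bystander: white oil bottle, 56 mm diameter, 150 mm tall, standing loose; origin at the centre of its underside
- wrench: bystander: open-ended spanner 190 mm long, lying loose along its x axis
- pvc_offcut: bystander: hollow white plastic window-profile offcut 120 x 65 x 60 mm, lying loose; origin at the centre of its underside
- coupling: bystander: brass and steel hose coupling, 30 mm diameter, 48 mm tall, standing loose; origin at the centre of its underside
Mind the look-alikes: they are no part of the job. Of the things shaped like the tag, the white one is meant. Leave any brown look-alike of the stand alone.

How it is judged:
By the outcome, as a careful person would: the job done as asked, in the order asked, and still so for the second after the job is handed in, with the robot touching nothing.
It also fails if it takes over 72 s, if anything falls off the work surface, if the arm or the gripper's body presses on something with over 40 N, if the wrist force passes 120 N, or if a joint passes its speed limit or range.

ROBOT

A 6-joint arm with a two-finger parallel gripper is mounted at the origin on the work surface. World frame = base frame: x ahead of the robot, y to its left, z up, the work surface at z = 0. Lengths are in m, angles in rad, forces in N, time in s.
With the tool pointing down it reaches from about 0.425 to 0.95 m from the base axis. Payload 3.5 kg.
Tool frame: the origin (TCP) lies between the finger pads; the fingertips stand 22 mm ahead of it and the grasp point (between the pads) lies 3 mm ahead of it (ctrl.nose_length is the z of the fingertips in the tool frame, in m); z points along the fingers, y is the line along which they close (so a half turn about z gives the same grasp; the last joint's range is limited). The gripper opens to 85 mm and grips with 20 to 120 N. Pads are 22 mm wide; open, the fingers measure 114 mm over their backs; the gripper's body (76 mm by 85 mm) begins 54 mm behind the grasp point. The pads swing forward as they close: fully open they stand 13 mm farther back than shut.
Start: joints at [-1.306, 0.286, 1.577, -0, 1.279, -0.15], TCP at [0.272, -0.618, 0.229] pointing down, gripper open.
Joint ranges: [-2.77, 2.77], [-0.9, 2.22], [0.21, 2.48], [-1.53, 4.67], [0.24, 2.81], [-2.84, 2.84]. Speed limits (rad/s): [2.79, 2.79, 3.14, 3.14, 3.14, 3.14].

INTERFACE

Orientations are given as a unit quaternion [x, y, z, w].
In Python, from plant import ctrl gives the robot as it stands. The module is installed in compiled form; this text tells all that it offers.
- The arm moves only by the tool send_rows, never from a script. Its argument "rows" is text: rows parted by semicolons, each of 7 numbers parted by spaces: the turn, a rotation vector about the tool's x, y, z in parts of the range, where 1.0 means 180 degrees, then the shift along the tool's x, y, z in normalised numbers (1 is 0.8 m), then the opening, from -1 (shut) to 1 (fully open). A call has 1 to 8 rows; each row is the pose to reach, as a shift and turn from the pose commanded when the call began, along the tool's axes at that moment; what a row does not reach only later rows make up. A row lasts 1/8 s, in which the tool goes at most 62.5 mm and 10.7 degrees, less where a joint would pass 70% of its speed; a pose out of reach is approached as far as the arm can. A call with a gripper value outside its range is refused whole. The fingers move at their own pace and stop on an object; "grip_force" is the grip in N (left out, the last holds). Time passes only in rows, so rows that repeat a pose let the fingers close. It gives the time, the measured TCP pose, the force, the opening and the grip force at its end, in the units of the state.
- ctrl.get_state(): the state, without advancing time (a new reading comes with each control period).
- ctrl.read_camera(name): name is "scene" or "top"; returns a dict with "color" (480x640x3 uint8, red, green, blue), "fx", "fy", "cx", "cy" (pixels), "D" ([k1, k2, p1, p2, k3] as OpenCV has them; the pictures are not rectified), "extrinsics" (4x4, takes a point from world to camera coordinates). Camera axes: x right, y down, z forward; pixel columns grow to the right and rows downward; lengths in m; the calibration is good to about 2 mm. A picture is of the moment at which its call begins. There is no depth.
- ctrl.sign_off(): hands the job in; it is judged then, once.
Trained networks look in a picture, given as the dict that the camera call returned (one of the last four; its "shot" number tells which), for a name from the list of things; names that differ only in an ending like _2 or _b are one class to them, and where a whole thing is asked for, a point or a joint stands for the part that bears it (a point fixed in the world has none). Each returns a list of dicts, best first, with "p" (0 to 1); they miss things now and then, are a little off and sometimes report something else, mostly with a low value. They report only what shows in the picture. A call takes as long as a camera call. They do not tell look-alikes from the thing itself.
- ctrl.look_for(picture, target): "position" ([x, y, z] in m, in the coordinates of the camera as it stood for that picture, good to about 4 mm: the middle of the surface that is visible of it).
The state is a dict: "time": time; "qpos": joint angles; "dq": joint speeds; "joint_efforts": joint torques, N m; "eef_pos": TCP position; "tcp_rot": TCP orientation; "contact_force": force on the tool from outside, world axes, zero at the start; "wrist_torque": the same for the moment, N m; "opening": opening from 0.0 (shut) to 1.0 (fully open); "finger_force": force on a finger pad.
Only numpy, scipy, OpenCV 4.12 (cv2) and the standard library are available. Lean on these libraries where they do the work, as an engineer would, in place of code of your own. Each camera call takes 0.05 s, during which the arm holds its last target. There are 200 camera calls.

## Working session

There is one attempt and no reset: what is moved stays moved. The work goes in short steps, Python scripts to look and compute and a tool call to move; the robot and the scene stay as the last step left them, time stands still between calls to the robot, and variables do not carry over. Pictures are saved under pics/ and viewed, at most 10 in all, crops included, and the job is handed in when it is done.

Besides the shell and the picture viewer there is one more tool, called after "Call:" by a JSON object that holds its "name" and its "arguments". send_rows: Moves the arm, as the interface text tells. Its arguments: {"type":"object","properties":{"rows":{"type":"string"},"grip_force":{"type":"number"}},"required":["rows"]}

```bash
mkdir -p pics; cat > h.py <<'E'
import numpy as np, cv2
from scipy.spatial.transform import Rotation as R
from plant import ctrl
def shot(n,fn=None):
    p=ctrl.read_camera(n)
    if fn: cv2.imwrite('pics/'+fn,p['color'][:,:,::-1])
    return p
def K(p): return np.array([[p['fx'],0,p['cx']],[0,p['fy'],p['cy']],[0,0,1.]])
def w(p,x):
    E=np.array(p['extrinsics']); return E[:3,:3].T@(np.array(x)-E[:3,3])
def px(p,X):
    E=np.array(p['extrinsics']); r,_=cv2.Rodrigues(E[:3,:3])
    return cv2.projectPoints(np.atleast_2d(np.array(X,float)),r,E[:3,3],K(p),np.array(p['D'],float))[0][:,0]
def atz(p,uv,z):
    E=np.array(p['extrinsics'])
    uv=np.atleast_2d(np.array(uv,float)); n=cv2.undistortPoints(uv[:,None],K(p),np.array(p['D'],float))[:,0]
    d=np.c_[n,np.ones(len(n))]@E[:3,:3]; o=-E[:3,:3].T@E[:3,3]
    return o+d*((np.array(z)-o[2])/d[:,2])[:,None]
def st():
    s=ctrl.get_state(); print('t',s['time'],'pos',np.round(s['eef_pos'],4),'q',np.round(s['tcp_rot'],4),'F',np.round(s['contact_force'],1),'op',round(s['opening'],3),'j',np.round(s['qpos'],2)); return s
E
python3 - <<'E'
from h import *
s=st(); print(R.from_quat(s['tcp_rot']).as_matrix().round(2))
for c in ['scene','top']:
    p=shot(c,c+'0.png'); print(c, 'cam at',w(p,[0,0,0]).round(3))
    for t in ['valve','wheel_hub','valve_hook','wheel_spoke','other_valve','other_wheel_spoke','tag','tag_loop','stand','stand_seat','oil','pvc_offcut','offcut']:
        for d in ctrl.look_for(p,t):
            if d['p']>.15: X=w(p,d['position']); print(t,round(d['p'],2),X.round(3),px(p,X).round()[0])
E
```

```text
t 0.0 pos [ 0.2719 -0.6171  0.2281] q [ 9.786e-01  2.059e-01 -1.000e-04 -1.200e-03] F [-0.1 -0.1  0.1] op 1.003 j [-1.31  0.29  1.58 -0.    1.28 -0.15]
[[ 0.92  0.4  -0.  ]
 [ 0.4  -0.92  0.  ]
 [ 0.   -0.   -1.  ]]
scene cam at [1.072 0.446 0.959]
valve 0.66 [ 0.605 -0.214  0.103] [213. 244.]
valve 0.46 [0.654 0.004 0.022] [270. 326.]
wheel_hub 0.88 [ 0.593 -0.228  0.178] [208. 216.]
valve_hook 0.9 [ 0.603 -0.212  0.102] [214. 244.]
wheel_spoke 0.81 [ 0.589 -0.226  0.179] [210. 215.]
wheel_spoke 0.67 [ 0.603 -0.206  0.101] [216. 245.]
other_valve 0.73 [0.629 0.248 0.109] [370. 360.]
other_valve 0.73 [0.482 0.434 0.095] [488. 363.]
other_valve 0.52 [ 0.398 -0.077  0.021] [313. 244.]
tag 0.98 [ 0.428 -0.264  0.115] [249. 192.]
tag 0.9 [ 0.277 -0.391  0.051] [255. 164.]
tag_loop 0.77 [ 0.425 -0.265  0.112] [250. 192.]
tag_loop 0.7 [ 0.27  -0.388  0.051] [257. 163.]
tag_loop 0.6 [ 0.59  -0.226  0.176] [210. 216.]
stand 0.75 [0.652 0.006 0.024] [271. 325.]
stand 0.57 [0.335 0.298 0.066] [458. 291.]
stand_seat 0.96 [0.335 0.299 0.068] [459. 291.]
stand_seat 0.81 [0.656 0.001 0.032] [268. 
[... 514 characters left out ...]
9] [218. 177.]
tag 0.68 [ 0.427 -0.272  0.143] [436. 252.]
tag 0.57 [ 0.269 -0.391  0.082] [482. 317.]
tag_loop 0.85 [ 0.271 -0.388  0.083] [481. 317.]
tag_loop 0.68 [ 0.425 -0.276  0.142] [438. 253.]
stand 0.93 [0.31  0.285 0.008] [207. 303.]
stand 0.79 [ 0.625 -0.012  0.008] [322. 177.]
stand 0.19 [ 0.592 -0.237  0.181] [422. 180.]
stand_seat 0.9 [ 0.626 -0.008  0.01 ] [321. 177.]
stand_seat 0.75 [0.308 0.285 0.009] [207. 304.]
oil 0.9 [0.464 0.42  0.1  ] [144. 242.]
oil 0.54 [ 0.429 -0.48   0.006] [507. 251.]
oil 0.47 [0.591 0.223 0.118] [224. 187.]
pvc_offcut 0.94 [ 0.626 -0.443  0.052] [495. 172.]
offcut 0.67 [0.382 0.114 0.027] [274. 273.]
offcut 0.56 [ 0.424 -0.276  0.144] [438. 254.]
```

View pics/scene0.png

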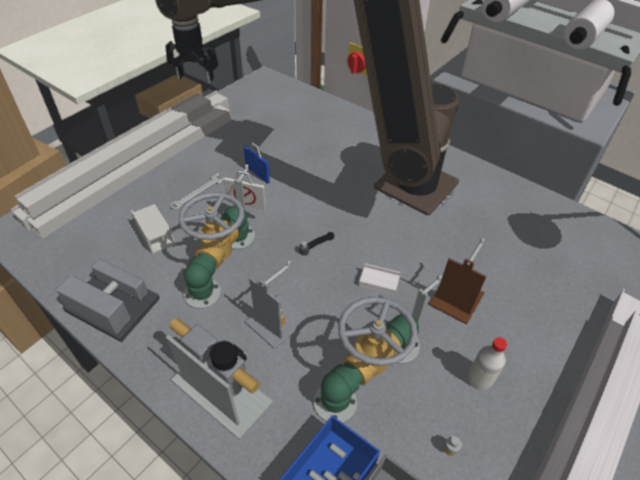

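View pics/top0.png

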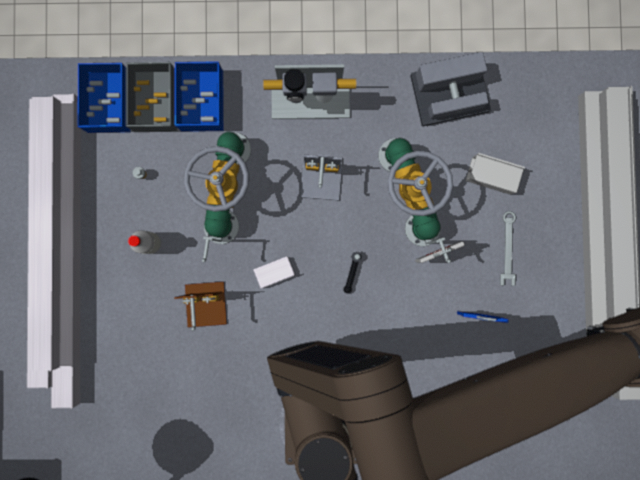

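Scene view: the white tag is at (250,192) on the left valve's hook (wheel at 211,215), with a blue look-alike plate at (257,163). The grey stand is at (268,310), with a brown look-alike at (460,290). The white plate and grey stand fit the description; I'll confirm them in an enlarged crop.

```bash
python3 - <<'E'
from h import *
a=cv2.imread('pics/scene0.png')[150:350,170:310]; b=cv2.imread('pics/top0.png')[130:280,300:480]
a=cv2.resize(a,None,fx=3,fy=3,interpolation=2)[:600,:]; b=cv2.resize(b,(380,317),interpolation=2)
o=np.zeros((600,800,3),np.uint8); o[:600,:420]=a; o[:317,420:800]=b
cv2.imwrite('pics/crop1.png',o)
cv2.imwrite('pics/crop2.png',cv2.resize(cv2.imread('pics/top0.png')[140:280,300:480],None,fx=4.4,fy=4.28,interpolation=2))
E
```

```text
(no output)
```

View pics/crop1.png

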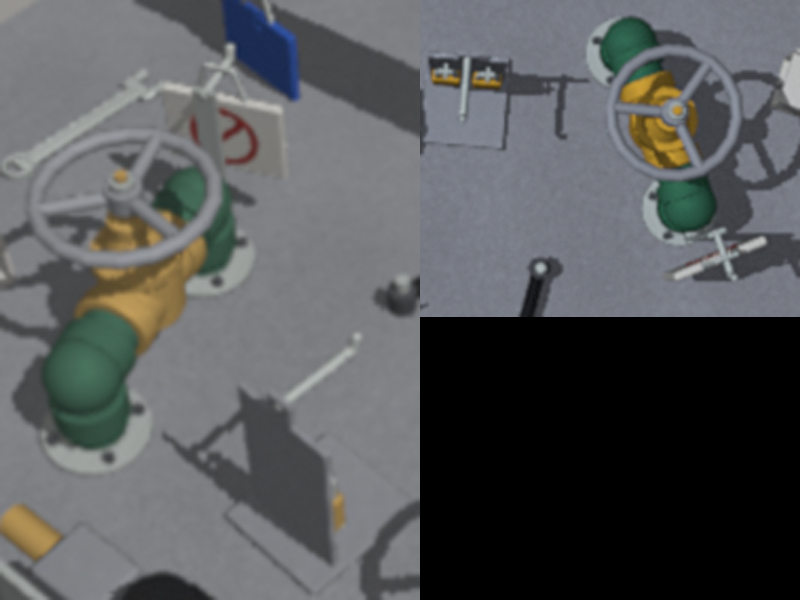

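View pics/crop2.png

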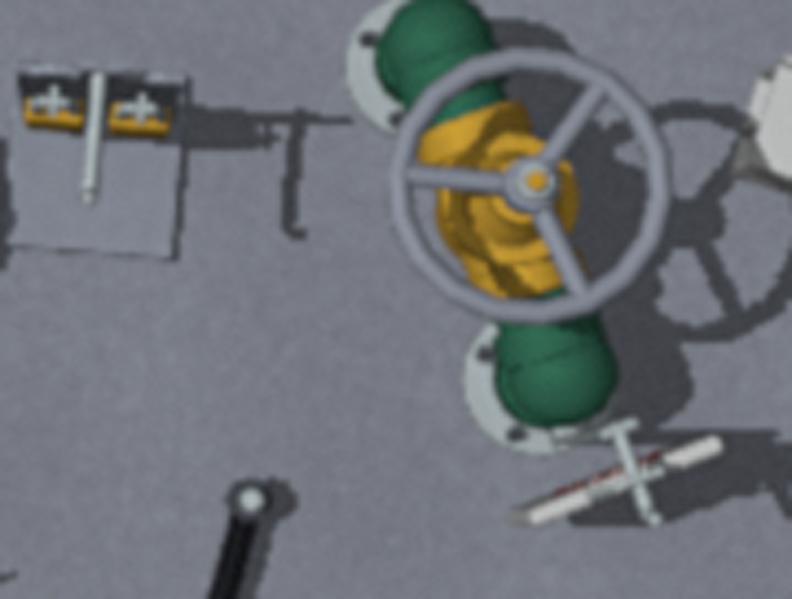

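The crop confirms it: the white plate with the red circle hangs on the right-hand valve's hook (crop 630,470). The grey stand with two brass padlocks has an empty hook at crop (97,75)-(88,195).

```bash
python3 - <<'E'
from h import *
p=shot('top'); s=shot('scene')
c=lambda a:[(300+x/4.4,140+y/4.28) for x,y in a]
names=['stem','wheelc','hooktip','hookbar','sp1','sp2','sp3','tagL','tagR','sTip','sRoot','baseR','baseL','loopmid']
pts=c([(537,181),(530,183),(655,520),(620,430),(592,95),(412,175),(580,290),(525,515),(718,443),(89,195),(97,75),(178,258),(10,243),(633,472)])
z=[.197,.18,.179,.169,.175,.175,.175,.141,.141,.179,.169,.008,.008,.174]
P=dict(zip(names,atz(p,pts,np.array(z))))
q=px(s,np.array(list(P.values())))
for (n,v),u in zip(P.items(),q): print(n,v.round(4),'scene px',u.round(1))
an=lambda a,b:np.degrees(np.arctan2(*(P[a]-P[b])[1::-1])).round(1)
print('valve yaw',an('hookbar','hooktip'),an('stem','hooktip'),an('wheelc','hookbar'),'spokes',[an(k,'wheelc') for k in('sp1','sp2','sp3')],'tag y dir',an('tagL','tagR'),'stand yaw',an('sRoot','sTip'),'base y',an('baseL','baseR'))
# wheel: fit circle via template on top rim
g=cv2.cvtColor(p['color'],cv2.COLOR_RGB2HSV); 
E
```

```text
stem [ 0.5847 -0.2338  0.197 ] scene px [207.9 206.6]
wheelc [ 0.5859 -0.2331  0.18  ] scene px [208.8 212.4]
hooktip [ 0.4057 -0.2937  0.179 ] scene px [244.6 163.7]
hookbar [ 0.454  -0.2789  0.169 ] scene px [235.7 178.8]
sp1 [ 0.6334 -0.2673  0.175 ] scene px [183.4 218.8]
sp2 [ 0.5917 -0.1727  0.175 ] scene px [225.9 227.4]
sp3 [ 0.5288 -0.2586  0.175 ] scene px [219.3 196.2]
tagL [ 0.4094 -0.2331  0.141 ] scene px [262.2 185.8]
tagR [ 0.4471 -0.3363  0.141 ] scene px [222.8 176.7]
sTip [ 0.5828 -0.0046  0.179 ] scene px [285.7 260.1]
sRoot [ 0.6488 -0.0099  0.169 ] scene px [262.8 281.2]
baseR [ 0.5661 -0.0571  0.008 ] scene px [275.9 291.5]
baseL [0.5765 0.0403 0.008 ] scene px [304.5 315.5]
loopmid [ 0.4314 -0.284   0.174 ] scene px [240.4 171.8]
valve yaw 17.1 18.5 19.1 spokes [np.float64(-35.7), np.float64(84.5), np.float64(-155.9)] tag y dir 110.1 stand yaw -4.5 base y 83.9
```

```bash
cat > fit.py <<'E'
from h import *
from scipy.optimize import least_squares
p=shot('top'); s=shot('scene')
ct=lambda x,y:((x+.5)/4.4-.5+300,(y+.5)/4.28-.5+140)
cs=lambda x,y:((x+.5)/3-.5+170,(y+.5)/3-.5+150)
V=[(p,ct(537,181),(0,0,.197)),(p,ct(655,520),(-.183,0,.178)),(p,ct(620,430),(-.1375,0,.169)),(p,ct(530,183),(0,0,.18)),
   (s,cs(120,177),(0,0,.197)),(s,cs(231,50),(-.183,0,.178))]
S=[(p,ct(89,195),(-.033,0,.178)),(p,ct(97,75),(.03,0,.169)),(p,ct(178,258),(-.05,-.05,.008)),(p,ct(10,243),(-.05,.05,.008)),
   (s,cs(355,340),(-.033,0,.178)),(s,cs(285,402),(.03,0,.169))]
T=[(p,ct(525,515),(0,.055,.141)),(p,ct(718,443),(0,-.055,.141)),(s,cs(285,105),(0,.055,.141)),(s,cs(165,90),(0,-.055,.141))]
def fit(M,x0):
    def w3(v,X): c,n=np.cos(v[2]),np.sin(v[2]); return (v[0]+c*X[0]-n*X[1],v[1]+n*X[0]+c*X[1],X[2])
    f=lambda v:np.concatenate([px(a,w3(v,X))[0]-np.array(u) for a,u,X in M])
    r=least_squares(f,x0,loss='soft_l1',x_scale=[.01,.01,.1]); return r.x,r.fun.reshape(-1,2)
if __name__=='__main__':
    for n,M,x0 in(('valve',V,(.58,-.23,.3)),('stand',S,(.62,0,-.07)),('tag',T,(.43,-.28,.35))):
        x,r=fit(M,x0); print(n,x.round(4),np.degrees(x[2]).round(1),r.round(1).tolist())
        t=fit([m for m in M if m[0] is p],x0)[0]; print('  top only',t.round(4))
E
python3 fit.py
```

```text
valve [ 0.5845 -0.2321  0.3264] 18.7 [[-0.4, 0.5], [-1.1, -2.0], [-0.8, 0.3], [-0.0, 1.0], [-1.2, -1.8], [-2.7, -0.8]]
  top only [ 0.5849 -0.233   0.3318]
stand [ 0.6195 -0.0053 -0.0444] -2.5 [[-0.0, -1.2], [-1.0, 0.1], [-1.2, -0.1], [-2.2, 2.3], [-3.1, -1.4], [-0.9, -1.5]]
  top only [ 0.6198 -0.0081 -0.0578]
tag [ 0.4273 -0.2822  0.3847] 22.0 [[-0.4, 1.6], [-1.0, 0.0], [-1.1, 0.9], [-1.2, -2.3]]
  top only [ 0.4292 -0.2839  0.3503]
```

```bash
cat >> h.py <<'E'
def to(xyz,yaw=None,s=None):
    """shift/turn in current tool axes to put TCP at xyz, pointing down, tool y at world angle yaw (deg)"""
    s=s or st(); M=R.from_quat(s['tcp_rot']); d=M.inv().apply(np.array(xyz)-s['eef_pos'])*1000
    r=np.zeros(3)
    if yaw is not None:
        a=np.radians(yaw); y=[np.cos(a),np.sin(a),0]; z=[0,0,-1.]; r=(M.inv()*R.from_matrix(np.c_[np.cross(y,z),y,z])).as_rotvec(degrees=True)
    print('turn',r.round(1),'shift',d.round(1)); return r,d
E
python3 - <<'E'
from h import *
to([.4424,-.3224,.20],20.5)
E
```

```text
t 1.6 pos [ 0.272  -0.6177  0.2294] q [ 0.9786  0.2059 -0.      0.    ] F [-0.6  0.1  0.9] op 1.004 j [-1.31  0.29  1.58 -0.    1.28 -0.15]
turn [ -0.    0.  -86.7] shift [ 274.9 -201.6   29.4]
```

The manual's scale: shifts go in shares of 0.8 m and turns go in shares of 180 degrees. Converting my numbers, 275 mm is 0.3438, -201.6 mm is -0.252, -86.7 degrees is -0.4817.

Call:
{"name": "send_rows", "arguments": {"rows": "0 0 -0.1111 0.075 -0.0563 0 0.3; 0 0 -0.2222 0.15 -0.1125 0 0.3; 0 0 -0.3333 0.225 -0.1688 0 0.3; 0 0 -0.4167 0.3 -0.2188 0 0.3; 0 0 -0.4817 0.3438 -0.252 0.0125 0.3; 0 0 -0.4817 0.3438 -0.252 0.0363 0.3; 0 0 -0.4817 0.3438 -0.252 0.0363 0.3; 0 0 -0.4817 0.3438 -0.252 0.0363 0.3", "grip_force": 60}}

```text
time: 2.6
eef_pos: [0.4427, -0.3216, 0.2002]
tcp_rot: [0.573, 0.82, -0.0, -0.0]
contact_force: [0.1, 0.0, -0.1]
opening: 0.654
finger_force: 0.0
```

```bash
python3 - <<'E'
from h import *
s=st();p=shot('top'); q=shot('scene')
a=px(p,s['eef_pos'])[0];b=px(q,s['eef_pos'])[0];print(a,b)
f=lambda i,c:cv2.resize(i['color'][int(c[1])-65:int(c[1])+65,int(c[0])-65:int(c[0])+65,::-1],(400,400),interpolation=2)
for n,c,pp in((0,a,p),(1,b,q)):
    print('crop origin',int(c[0])-65,int(c[1])-65)
cv2.imwrite('pics/g1.png',np.hstack([f(p,a),f(q,b)]))
to([.4424,-.3224,.137],20.5,s)
E
```

```text
t 2.6 pos [ 0.4427 -0.3216  0.2002] q [ 5.725e-01  8.199e-01 -0.000e+00 -2.000e-04] F [ 0.1  0.  -0.1] op 0.654 j [-0.81  0.03  1.92 -0.    1.19 -1.17]
[462.95982675 244.68860756] [225.34839367 159.79664188]
crop origin 397 179
crop origin 160 94
turn [-0.  -0.  -0.4] shift [-0.6 -0.6 63.2]
```

View pics/g1.png

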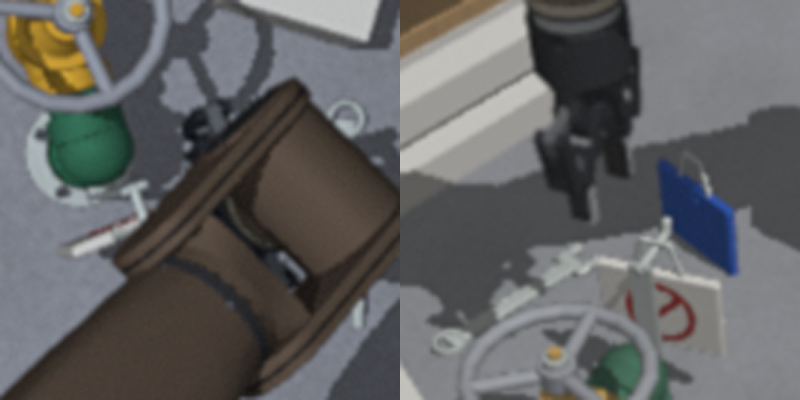

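The fingers stand above the plate's -y end (scene crop 605,195) and the loop is clear beside them. Going down and gripping.

Converted, 63 mm is 0.0788, 30 mm is 0.0375.

Call:
{"name": "send_rows", "arguments": {"rows": "0 0 0 -0.0008 -0.0008 0.0375 0.3; 0 0 0 -0.0008 -0.0008 0.0788 0.3; 0 0 0 -0.0008 -0.0008 0.0788 0.3; 0 0 0 -0.0008 -0.0008 0.0788 -1; 0 0 0 -0.0008 -0.0008 0.0788 -1; 0 0 0 -0.0008 -0.0008 0.0788 -1; 0 0 0 -0.0008 -0.0008 0.0788 -1; 0 0 0 -0.0008 -0.0008 0.0788 -1", "grip_force": 60}}

```text
time: 3.7
eef_pos: [0.4422, -0.3232, 0.1377]
tcp_rot: [0.576, 0.818, -0.0, 0.0]
contact_force: [-0.8, 0.5, 0.6]
opening: 0.002
finger_force: 0.1
```

```bash
python3 - <<'E'
from h import *
q=shot('scene','s2.png')
cv2.imwrite('pics/g2.png',cv2.resize(q['color'][120:240,180:320,::-1],(700,600),interpolation=2))
s=st(); print(px(q,[s['eef_pos'],s['eef_pos']-[0,0,.022]]))
E
```

```text
t 3.75 pos [ 0.4422 -0.3231  0.1376] q [0.5757 0.8177 0.     0.    ] F [-0.6  0.6  0.5] op 0.002 j [-0.82  0.1   1.97  0.    1.07 -1.16]
[[227.95016541 178.81853184]
 [228.91395144 185.30125318]]
```

View pics/g2.png

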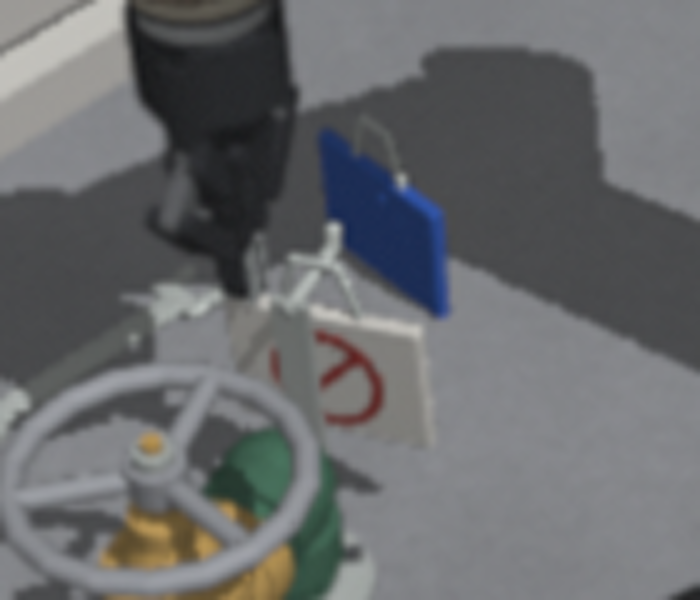

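```bash
python3 - <<'E'
from h import *
q=shot('scene'); print(ctrl.nose_length, q['fx'],q['D'])
for z in(.19,.183,.178):
  for k in(-.034,-.027,.027,.034):
    print(z,k,px(q,[.4427+k*.937,-.3216+k*.35,z])[0].round(1))
print(atz(q,[(225.6,179.6),(264.4,185.)],[.141,.141]).round(4))
print('hook tip, bar, stem',atz(q,[(246.7,166.3),(209.7,208.8)],[.178,.197]).round(4))
print('oldplate',px(q,[[.4471,-.3363,.141],[.4094,-.2331,.141]]))
E
python3 - <<'E'
import cv2;cv2.imwrite('pics/g3.png',cv2.resize(cv2.imread('pics/s2.png')[150:210,190:290],(800,480),interpolation=2))
E
```

```text
0.022 489.88269415247737 [-0.07830379  0.          0.          0.          0.        ]
0.19 -0.034 [231.5 155.1]
0.19 -0.027 [230.4 156.7]
0.19 0.027 [221.2 169.6]
0.19 0.034 [220.  171.3]
0.183 -0.034 [231.8 157.3]
0.183 -0.027 [230.7 158.9]
0.183 0.027 [221.5 171.8]
0.183 0.034 [220.3 173.5]
0.178 -0.034 [232.  158.9]
0.178 -0.027 [230.9 160.5]
0.178 0.027 [221.8 173.3]
0.178 0.034 [220.6 175.1]
[[ 0.4508 -0.3224  0.141 ]
 [ 0.4037 -0.231   0.141 ]]
hook tip, bar, stem [[ 0.409  -0.2834  0.178 ]
 [ 0.587  -0.2253  0.197 ]]
oldplate [[222.81974371 176.67512325]
 [262.26319848 185.81966735]]
```

View pics/g3.png

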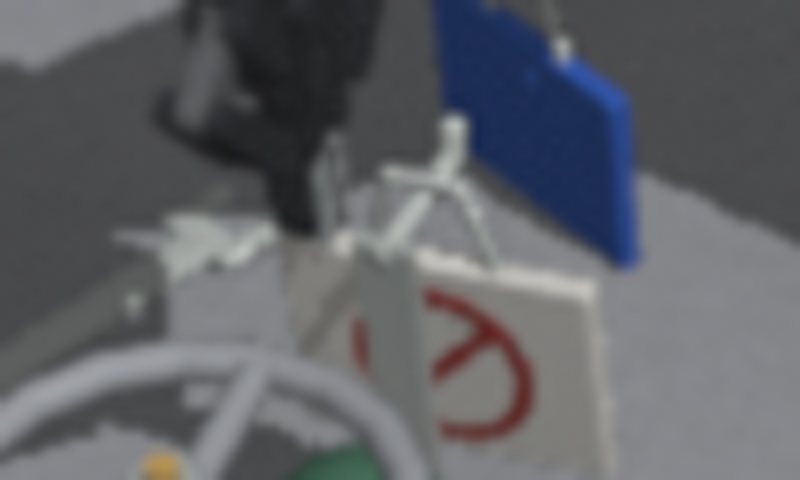

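Converted, -80 mm is -0.1, -40 mm is -0.05.

Call:
{"name": "send_rows", "arguments": {"rows": "0 0 0 0 0 -0.05 -1; 0 0 0 0 0 -0.1 -1; 0 0 0 0 0 -0.1 -1"}}

```text
time: 4.18
eef_pos: [0.4438, -0.3249, 0.2219]
tcp_rot: [0.576, 0.818, -0.001, 0.004]
contact_force: [-0.4, 0.3, -0.5]
opening: -0.001
finger_force: 0.0
```

```bash
python3 - <<'E'
from h import *
q=shot('scene','s3.png'); s=st(); t=s['eef_pos']
print(px(q,[t,t-[0,0,.022]]).round(1))
m=(q['color'].max(2)<45)
for y in range(136,182,2): 
    xs=np.where(m[y,195:260])[0]+195; print(y,xs.min() if len(xs) else '',xs.max() if len(xs) else '',len(xs), q['color'][y,222:232].max(1))
E
```

```text
t 4.225 pos [ 0.4428 -0.3239  0.2192] q [ 5.756e-01  8.177e-01 -4.000e-04  1.800e-03] F [-0.5 -0.6 -1.2] op -0.003 j [-0.82  0.01  1.9   0.    1.22 -1.16]
[[223.8 153.3]
 [224.8 160.4]]
136 211 227 17 [ 34  34  37  38  38  43  73 115 133 135]
138 208 224 17 [ 37  39  38  45  63  84 113 130 135 134]
140 211 224 14 [ 37  36  43  64  90 115 130 136 135 134]
142 217 223 7 [ 36  44  69  94  95 106 111 109 105  92]
144 219 222 4 [ 36  53  89 105  99  99  96  84  77  77]
146 219 222 4 [ 37  50  80 102 103  94  92  85  78  76]
148 219 222 4 [ 37  46  72  99 109  98 101  92  79  77]
150 219 223 5 [ 35  39  60  94 107 101 112  99  81  77]
152   0 [ 49  48  67  97 105  91  79  77  77  75]
154   0 [78 78 84 89 87 80 76 77 77 76]
156   0 [77 76 75 77 76 76 77 76 77 75]
158   0 [78 77 76 76 76 78 77 77 76 77]
160   0 [78 78 77 78 77 76 76 77 76 76]
162   0 [77 76 76 76 75 75 76 75 75 76]
164   0 [77 76 76 76 76 77 76 77 76 75]
166   0 [77 76 76 77 76 76 76 77 76 77]
168   0 [76 76 75 74 75 75 74 73 74 77]
170   0 [ 98 116 125 125 123 124 124 124 123 124]
172   0 [136 136 136 136 135 135 134 135 135 134]
174   0 [134 134 134 134 135 135 135 134 133 133]
176   0 [133 141 145 147 145 139 135 132 133 135]
178   0 [151 164 184 196 197 194 189 185 182 172]
180   0 [147 129 132 138 141 146 153 164 178 188]
```

```bash
python3 - <<'E'
from h import *
to([.40,-.42,.2]); 
E
```

```text
t 4.225 pos [ 0.4428 -0.3239  0.2192] q [ 5.756e-01  8.177e-01 -4.000e-04  1.800e-03] F [-0.5 -0.6 -1.2] op -0.003 j [-0.82  0.01  1.9   0.    1.22 -1.16]
turn [0. 0. 0.] shift [-76.  -72.7  19.4]
```

Converted, 188 mm is 0.235, 185 mm is 0.2313.

Call:
{"name": "send_rows", "arguments": {"rows": "0 0 0 -0.0475 -0.045 0 -1; 0 0 0 -0.095 -0.0913 0 -1; 0 0 0 -0.095 -0.0913 0.075 -1; 0 0 0 -0.095 -0.0913 0.1438 -1; 0 0 0 -0.095 -0.0913 0.2063 -1; 0 0 0 -0.095 -0.0913 0.2313 -1; 0 0 0 -0.095 -0.0913 0.235 -1; 0 0 0 -0.095 -0.0913 0.235 -1"}}

```text
time: 5.22
eef_pos: [0.3999, -0.4205, 0.0311]
tcp_rot: [0.576, 0.818, -0.001, 0.001]
contact_force: [-0.5, -0.6, 0.6]
opening: 0.002
finger_force: 0.0
```

```bash
python3 - <<'E'
from h import *
q=shot('scene','s4.png'); p=shot('top','t4.png'); s=st(); t=s['eef_pos']
print(px(q,[t,t-[0,0,.022]]).round(1),px(p,[t,t-[0,0,.022]]).round(1))
g=q['color'].max(2)
c=px(q,t)[0].astype(int)
print(c); print(g[c[1]-14:c[1]+20:2,c[0]-14:c[0]+14:2])
E
```

```text
t 5.325 pos [ 0.4002 -0.4209  0.0318] q [ 5.756e-01  8.177e-01 -8.000e-04  2.100e-03] F [0.  0.1 0.4] op 0.001 j [-0.99  0.32  1.93  0.    0.88 -1.33]
[[218.5 185.9]
 [219.5 191.6]] [[487.  263.2]
 [484.6 263.2]]
[218 185]
[[ 74  93  77  74  51  33  33  36  41  46 121 135 134 132]
 [ 79  87  59  56  52  35  33  36  41  47 122 135 134 134]
 [ 52  58  44  39  40  43  43  36  48 101 134 134 133 133]
 [ 69  53  32  31  39  40  42  37  56 118 156 162 142 142]
 [ 76  76  69  58  53  44  39  38  92 102 161 188 192 194]
 [ 76  74  82  90  92  66  38  41 100 102 123 126 131 141]
 [ 78  85  91  91  92  83  42  37  94  98 116 126 126 126]
 [ 90  92  92  87  77  74  41  34  79  98 118 126 126 125]
 [ 92  91  81  76  75  75  72  83 105 128 133 125 126 114]
 [ 85  77  75  76  75  76  76 111 134 134 131 122 124 110]
 [ 74  75  83  77  83  82  78  94 129 133 133 124 108 106]
 [ 98 116 140 144 149 147 143 145 143 140 131 113 103 118]
 [161 162 162 158 147 144 147 145 138 150 146 144 136 125]
 [139 128 121 114 106 104 106 109 146 148 121 132 141 142]
 [116 127 129 130 136 135 130 133 154 132 115 103 100 113]
 [138 110  90  98 124  93 110 150 146 123 135 133 113  96]
 [137 129  86  75  74  85 137 153 120  87  98 126 135 135]]
```

Converted, 12 mm is 0.015, 11 mm is 0.0138.

Call:
{"name": "send_rows", "arguments": {"rows": "0 0 0 0 0 0.0038 -1; 0 0 0 0 0 0.0075 -1; 0 0 0 0 0 0.01 -1; 0 0 0 0 0 0.0113 -1; 0 0 0 0 0 0.0125 -1; 0 0 0 0 0 0.0138 -1; 0 0 0 0 0 0.015 -1; 0 0 0 0 0 0.015 -1"}}

```text
time: 6.32
eef_pos: [0.399, -0.4193, 0.0173]
tcp_rot: [0.576, 0.818, 0.0, -0.0]
contact_force: [-0.3, 0.5, 0.5]
opening: 0.002
finger_force: 0.0
```

Converted, 12 mm is 0.015, 11 mm is 0.0138.

Call:
{"name": "send_rows", "arguments": {"rows": "0 0 0 0 0 0.0038 -1; 0 0 0 0 0 0.0075 -1; 0 0 0 0 0 0.01 -1; 0 0 0 0 0 0.0125 -1; 0 0 0 0 0 0.0138 -1; 0 0 0 0 0 0.015 -1; 0 0 0 0 0 0.015 -1"}}

```text
time: 7.2
eef_pos: [0.399, -0.4193, 0.0054]
tcp_rot: [0.576, 0.818, 0.0, -0.0]
contact_force: [0.3, 0.2, 0.4]
opening: 0.002
finger_force: 0.0
```

Call:
{"name": "send_rows", "arguments": {"rows": "0 0 0 0 0 0.0025 -1; 0 0 0 0 0 0.005 -1; 0 0 0 0 0 0.0063 -1; 0 0 0 0 0 0.0075 -1; 0 0 0 0 0 0.0088 -1; 0 0 0 0 0 0.01 -1"}}

```text
time: 7.95
eef_pos: [0.399, -0.4194, -0.0018]
tcp_rot: [0.576, 0.818, 0.0, -0.0]
contact_force: [-2.8, 3.5, 8.7]
opening: 0.001
finger_force: 4.3
```

Touching the bench shows the real fingertips are about level with the reported TCP, so they reach about 22 mm less than stated. The pictures agree: the tip appears at the TCP's projection. The first grasp simply closed above the plate. From here I take the fingertip as equal to the reported TCP.

```bash
python3 - <<'E'
from h import *
to([.442,-.319,.19],21); 
E
```

```text
t 7.95 pos [ 0.399  -0.4194 -0.0018] q [ 5.756e-01  8.177e-01  1.000e-04 -4.000e-04] F [-2.8  3.5  8.7] op 0.001 j [-0.99  0.38  1.94 -0.    0.83 -1.33]
turn [-0.  -0.  -1.3] shift [  80.2   74.3 -191.8]
```

Converted, -192 mm is -0.24, -170 mm is -0.2125, -1.3 degrees is -0.0072.

Call:
{"name": "send_rows", "arguments": {"rows": "0 0 0 0 0 -0.0688 -1; 0 0 0 0 0 -0.1375 -1; 0 0 0 0 0 -0.2125 0.3; 0 0 -0.0072 0.05 0.0463 -0.24 0.3; 0 0 -0.0072 0.1 0.0925 -0.24 0.3; 0 0 -0.0072 0.1 0.0925 -0.24 0.3; 0 0 -0.0072 0.1 0.0925 -0.1875 0.3; 0 0 -0.0072 0.1 0.0925 -0.1463 0.3"}}

```text
time: 8.95
eef_pos: [0.4413, -0.3196, 0.1132]
tcp_rot: [0.566, 0.824, -0.0, 0.0]
contact_force: [0.5, -0.1, -0.9]
opening: 0.65
finger_force: 0.0
```

Call:
{"name": "send_rows", "arguments": {"rows": "0 0 0 0 0 0 -1; 0 0 0 0 0 0 -1; 0 0 0 0 0 0 -1; 0 0 0 0 0 0 -1; 0 0 0 0 0 0 -1; 0 0 0 0 0 0 -1", "grip_force": 60}}

```text
time: 9.7
eef_pos: [0.4424, -0.32, 0.1159]
tcp_rot: [0.566, 0.824, -0.0, 0.001]
contact_force: [0.4, -2.9, 5.1]
opening: 0.1
finger_force: 61.1
```

Converted, -15 mm is -0.0188, -10 mm is -0.0125.

Call:
{"name": "send_rows", "arguments": {"rows": "0 0 0 0 0 -0.0063 -1; 0 0 0 0 0 -0.0125 -1; 0 0 0 0 0 -0.0188 -1; 0 0 0 0 0 -0.0188 -1; 0 0 0 0 0 -0.0188 -1"}}

```text
time: 10.32
eef_pos: [0.4416, -0.3189, 0.1292]
tcp_rot: [0.566, 0.824, 0.0, -0.0]
contact_force: [0.6, 0.1, -2.1]
opening: 0.105
finger_force: 60.1
```

```bash
python3 - <<'E'
from h import *
st();q=shot('scene','s5.png')
cv2.imwrite('pics/g5.png',cv2.resize(q['color'][140:215,200:300,::-1],(800,600),interpolation=2))
E
```

```text
t 10.325 pos [ 0.4416 -0.3189  0.1292] q [ 5.663e-01  8.242e-01  1.000e-04 -2.000e-04] F [ 0.6  0.1 -2.1] op 0.105 j [-0.81  0.11  1.98  0.    1.06 -1.18]
```

View pics/g5.png

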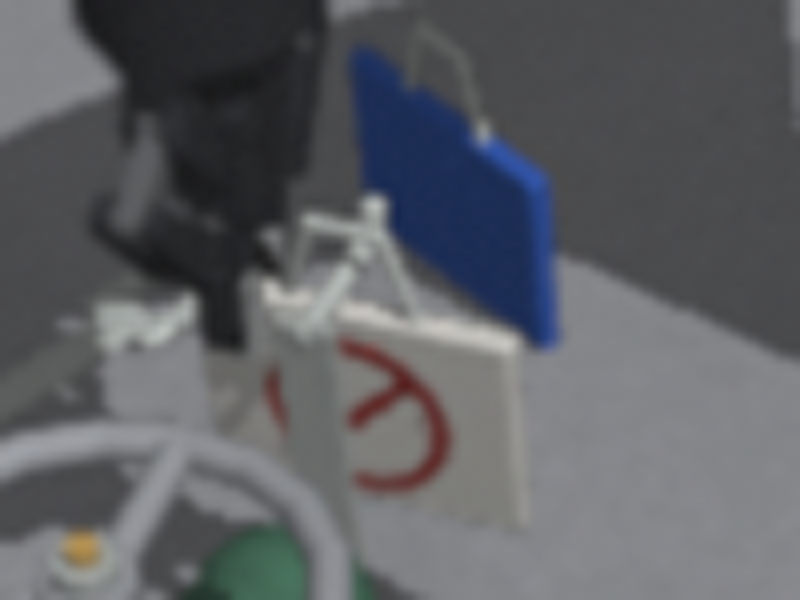

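The plate is gripped and lifted about 13 mm; the loop bar (crop 345,225) stands clear of the rod, with the tip at (375,205). I'll lift it slightly more and slide it out.

Converted, -52 mm is -0.065, -48 mm is -0.06.

Call:
{"name": "send_rows", "arguments": {"rows": "0 0 0 0 0 -0.0025 -1; 0 0 0 0.0006 -0.015 -0.0025 -1; 0 0 0 0.0013 -0.03 -0.0025 -1; 0 0 0 0.0019 -0.045 -0.0025 -1; 0 0 0 0.0025 -0.06 -0.0025 -1; 0 0 0 0.0025 -0.065 -0.0025 -1; 0 0 0 0.0025 -0.065 -0.0025 -1"}}

```text
time: 11.25
eef_pos: [0.3922, -0.3361, 0.1315]
tcp_rot: [0.567, 0.824, 0.0, 0.0]
contact_force: [-0.0, -0.4, -0.7]
opening: 0.096
finger_force: 60.1
```

```bash
python3 - <<'E'
from h import *
to([.537,-.0416,.245],-3.5)
E
```

```text
t 11.25 pos [ 0.3922 -0.3361  0.1315] q [5.667e-01 8.239e-01 1.000e-04 1.000e-04] F [-0.  -0.4 -0.7] op 0.096 j [-0.91  0.04  2.04  0.    1.05 -1.27]
turn [ 0.   0.  24.5] shift [ 223.2  240.6 -113.5]
```

Converted, 240 mm is 0.3, 223 mm is 0.2788, 24.5 degrees is 0.1361.

Call:
{"name": "send_rows", "arguments": {"rows": "0 0 0 0 0 -0.05 -1; 0 0 0 0 0 -0.1 -1; 0 0 0 0.0125 0 -0.1413 -1; 0 0 0.0333 0.075 0.0625 -0.1413 -1; 0 0 0.0667 0.1375 0.1375 -0.1413 -1; 0 0 0.1 0.2 0.2063 -0.1413 -1; 0 0 0.1361 0.25 0.2688 -0.1413 -1; 0 0 0.1361 0.2788 0.3 -0.1413 -1"}}

```text
time: 12.25
eef_pos: [0.5335, -0.047, 0.2447]
tcp_rot: [0.728, 0.685, 0.0, 0.0]
contact_force: [0.6, -0.7, -1.7]
opening: 0.096
finger_force: 60.1
```

Converted, 55 mm is 0.0688, 40 mm is 0.05.

Call:
{"name": "send_rows", "arguments": {"rows": "0 0 0 0 0 0.025 -1; 0 0 0 0 0 0.05 -1; 0 0 0 0 0 0.0688 -1; 0 0 0 0 0 0.0688 -1; 0 0 0 0 0 0.0688 -1"}}

```text
time: 12.88
eef_pos: [0.533, -0.0495, 0.1902]
tcp_rot: [0.728, 0.685, 0.0, 0.001]
contact_force: [0.3, -0.2, -1.2]
opening: 0.103
finger_force: 60.1
```

```bash
python3 - <<'E'
from h import *
s=st(); p=shot('top','t6.png'); q=shot('scene','s6.png'); t=s['eef_pos']
a=t-s['eef_pos']; L=t+R.from_quat(s['tcp_rot']).apply([.041,0,0])
print('TCP',px(p,t),px(q,t),'loop',px(p,L+[0,0,.055]),px(q,L+[0,0,.055]))
f=lambda i,x,y:cv2.resize(i['color'][y:y+75,x:x+75,::-1],(400,400),interpolation=2)
cv2.imwrite('pics/g6.png',np.hstack([f(p,290,150),f(q,240,215)]))
E
```

```text
t 12.875 pos [ 0.533  -0.0495  0.1902] q [7.285e-01 6.851e-01 4.000e-04 5.000e-04] F [ 0.3 -0.2 -1.2] op 0.103 j [-0.28  0.01  1.96  0.    1.17 -0.22]
TCP [[340.46532909 206.60020421]] [[284.80736193 233.11325627]] loop [[322.56226968 203.36050141]] [[298.37265174 224.41955478]]
```

View pics/g6.png

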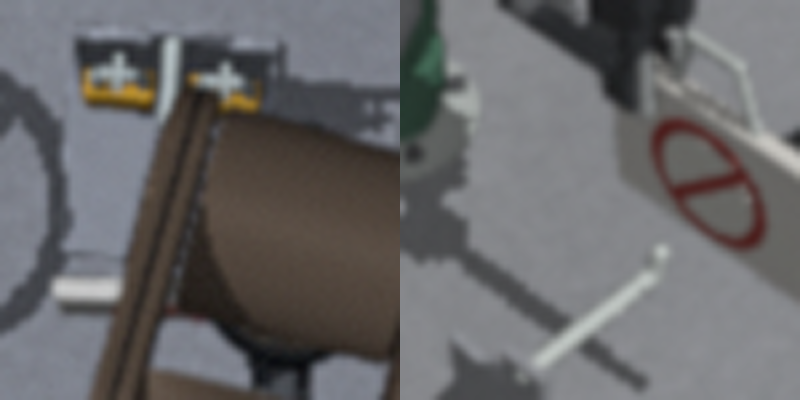

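```bash
python3 - <<'E'
from h import *
p=shot('top'); q=shot('scene'); s=st(); t=s['eef_pos']; M=R.from_quat(s['tcp_rot'])
T=atz(q,[(288.3,261.9),(265.9,283.0)],[.178,.169]); print('scene hook',T.round(4),np.degrees(np.arctan2(*(T[1]-T[0])[1::-1])))
print('scene loop obs', atz(q,[(298.1,223.4)],[.250]).round(4),'model',(t+M.apply([.041,0,0])).round(4))
e=t+M.apply([.096,0,0]); e[2]=.217; print('plate end top pred',px(p,[e,e+M.apply([0,.005,0]),e-M.apply([0,.005,0])]).round(1),'obs 299.6,204.0')
T=atz(p,[(320.2-.4,185.3-.4),(322-.4,157.5-.4)],[.178,.169]); print('top hook',T.round(4))
# plate left end columns in the top picture
g=p['color'].max(2); print(g[200:209,294:312])
E
```

```text
t 13.075 pos [ 0.533  -0.0495  0.1904] q [7.284e-01 6.851e-01 5.000e-04 7.000e-04] F [-0.5 -0.7 -1.2] op 0.099 j [-0.28  0.01  1.96  0.    1.17 -0.22]
scene hook [[ 0.5826  0.0022  0.178 ]
 [ 0.6483 -0.0019  0.169 ]] -3.5633145712492995
scene loop obs [[ 0.5373 -0.0078  0.25  ]] model [ 0.5355 -0.0086  0.1904]
plate end top pred [[297.6 203.4]
 [297.7 201.2]
 [297.5 205.7]] obs 299.6,204.0
top hook [[ 0.5845 -0.0037  0.178 ]
 [ 0.6498 -0.0088  0.169 ]]
[[140 130 101  80  73  74  76  96 126 138 139 134 131 135 136 136 137 140]
 [134 105  83  73  73  80  96 119 135 138 134 130 128 132 132 133 136 137]
 [123  89  74  74  77 104 147 170 174 171 168 165 164 163 162 161 166 170]
 [ 96  79  73  73  79 121 176 197 197 195 194 194 191 192 191 191 192 188]
 [ 76  75  75  73  85 126 177 195 197 196 198 199 199 199 199 201 202 192]
 [ 73  76  73  79 103 132 152 157 166 169 174 175 177 178 181 182 184 170]
 [ 76  74  76  96 128 142 135 110 110 112 115 118 119 119 122 124 126 117]
 [ 76  76  81 110 137 144 131  95  75  74  72  73  75  73  75  74  74  76]
 [ 73  79 102 128 141 141 134 114  94  85  78  79  80  80  79  77  74  73]]
```

```bash
python3 - <<'E'
from h import *
s=st()
to([.534,-.0363,.1315],-3.8,s); to([.5965,-.0401,.1315],-3.8,s)
E
```

```text
t 13.075 pos [ 0.533  -0.0495  0.1904] q [7.284e-01 6.851e-01 5.000e-04 7.000e-04] F [-0.5 -0.7 -1.2] op 0.099 j [-0.28  0.01  1.96  0.    1.17 -0.22]
turn [0.1 0.  0.3] shift [13.2  0.1 58.9]
turn [0.1 0.  0.3] shift [13.3 62.7 59. ]
```

Converted, 59 mm is 0.0738, 53 mm is 0.0663, 0.3 degrees is 0.0017.

Call:
{"name": "send_rows", "arguments": {"rows": "0 0 0.0017 0.0163 0 0.0313 -1; 0 0 0.0017 0.0163 0 0.0625 -1; 0 0 0.0017 0.0163 0 0.0738 -1; 0 0 0.0017 0.0163 0.0188 0.0738 -1; 0 0 0.0017 0.0163 0.0375 0.0738 -1; 0 0 0.0017 0.0163 0.0525 0.0738 -1; 0 0 0.0017 0.0163 0.0663 0.0738 -1; 0 0 0.0017 0.0163 0.0663 0.0738 -1"}}

```text
time: 14.08
eef_pos: [0.5872, -0.0396, 0.1306]
tcp_rot: [0.73, 0.683, 0.0, 0.0]
contact_force: [-0.4, 0.8, -2.3]
opening: 0.1
finger_force: 60.1
```

Inserted with no contact. Going the last 10 mm in, then lowering.

Call:
{"name": "send_rows", "arguments": {"rows": "0 0 0 0 0.0063 0 -1; 0 0 0 0 0.0125 0 -1; 0 0 0 0 0.0125 0.0063 -1; 0 0 0 0 0.0125 0.0125 -1; 0 0 0 0 0.0125 0.0163 -1; 0 0 0 0 0.0125 0.0188 -1; 0 0 0 0 0.0125 0.0213 -1; 0 0 0 0 0.0125 0.0213 -1"}}

```text
time: 15.08
eef_pos: [0.5967, -0.0399, 0.1157]
tcp_rot: [0.73, 0.684, 0.0, 0.0]
contact_force: [-4.0, 1.9, 6.5]
opening: 0.1
finger_force: 61.4
```

Converted, -130 mm is -0.1625, -90 mm is -0.1125.

Call:
{"name": "send_rows", "arguments": {"rows": "0 0 0 0 0 -0.0013 -0.7; 0 0 0 0 0 -0.0013 -0.5; 0 0 0 0 0 -0.0013 -0.3; 0 0 0 0 0 -0.0013 -0.3; 0 0 0 0 0 -0.025 -0.3; 0 0 0 0 0 -0.0625 -0.3; 0 0 0 0 0 -0.1125 -0.3; 0 0 0 0 0 -0.1625 -1"}}

```text
time: 16.08
eef_pos: [0.5964, -0.0401, 0.2461]
tcp_rot: [0.73, 0.683, 0.0, 0.001]
contact_force: [0.5, 0.9, -0.2]
opening: 0.15
finger_force: 0.0
```

Converted, -150 mm is -0.1875, -110 mm is -0.1375.

Call:
{"name": "send_rows", "arguments": {"rows": "0 0 0 -0.075 0 -0.0125 -1; 0 0 0 -0.1375 0 -0.0125 -1; 0 0 0 -0.1875 0 -0.0125 -1; 0 0 0 -0.1875 0 -0.0125 -1"}}

```text
time: 16.58
eef_pos: [0.5862, -0.1925, 0.255]
tcp_rot: [0.731, 0.682, 0.0, 0.001]
contact_force: [-0.1, 0.6, -0.6]
opening: -0.003
finger_force: 0.0
```

```bash
python3 - <<'E'
from h import *
s=st(); p=shot('top','t7.png'); q=shot('scene','s7.png')
for c,i in(('top',p),('scene',q)):
    for t in ('tag','tag_loop','wheel_hub','wheel_spoke'):
        for d in ctrl.look_for(i,t):
            if d['p']>.3: X=w(i,d['position']); print(c,t,round(d['p'],2),X.round(3),px(i,X).round()[0])
f=lambda i,x,y,k:cv2.resize(i['color'][y:y+k,x:x+k,::-1],(400,400),interpolation=2)
cv2.imwrite('pics/g7.png',np.hstack([f(p,300,120,150),f(q,170,180,150)]))
E
```

```text
t 16.575 pos [ 0.5862 -0.1925  0.255 ] q [7.314e-01 6.819e-01 2.000e-04 1.000e-03] F [-0.1  0.6 -0.6] op -0.003 j [-0.48  0.14  1.7  -0.    1.3  -0.41]
top tag 0.74 [ 0.601 -0.001  0.142] [318. 180.]
top tag 0.65 [ 0.275 -0.389  0.081] [481. 315.]
top tag 0.62 [ 0.627 -0.196  0.094] [399. 171.]
top tag_loop 0.71 [ 0.601 -0.007  0.14 ] [321. 180.]
top tag_loop 0.63 [ 0.27  -0.392  0.077] [482. 317.]
top wheel_hub 0.4 [ 0.575 -0.24   0.185] [424. 187.]
top wheel_spoke 0.46 [ 0.578 -0.234  0.183] [421. 186.]
scene tag 0.84 [0.608 0.008 0.117] [284. 289.]
scene tag 0.71 [ 0.275 -0.395  0.05 ] [255. 163.]
scene tag_loop 0.96 [ 0.268 -0.385  0.054] [259. 162.]
scene tag_loop 0.68 [0.607 0.007 0.115] [283. 288.]
scene tag_loop 0.63 [ 0.591 -0.224  0.179] [210. 216.]
scene wheel_hub 0.66 [ 0.594 -0.227  0.178] [208. 216.]
scene wheel_spoke 0.7 [ 0.59  -0.219  0.177] [212. 217.]
```

View pics/g7.png

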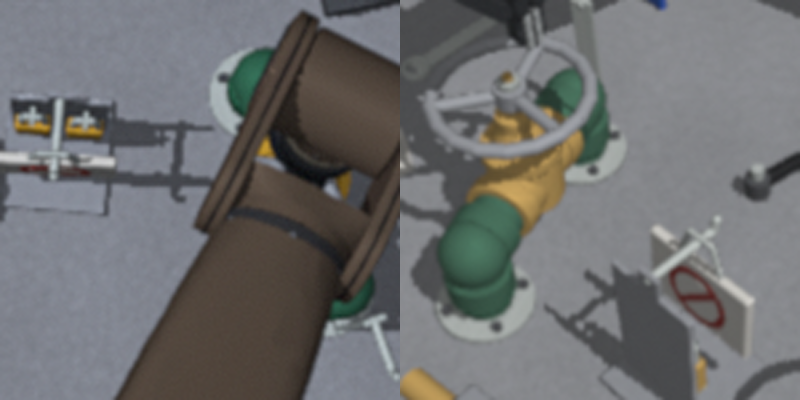

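The plate hangs on the stand hook (scene crop 685,260; top crop 60,160) and is released. Now the wheel: closed fingers go into a window and push a spoke round.

```bash
cat >> h.py <<'E'
HUB=np.array([.5865,-.2265]); RAD=.038
def pt(a): a=np.radians(a); return HUB+RAD*np.array([np.cos(a),np.sin(a)])
def arc(a0,steps,M):
    for a in steps: print(a, M.inv().apply(np.r_[pt(a0+a)-pt(a0),0]*1000).round(1)[:2])
E
python3 - <<'E'
from h import *
s=st(); M=R.from_quat(s['tcp_rot']); to(np.r_[pt(24.5),.215],None,s); to(np.r_[pt(24.5),.160],None,s)
for a0 in(24.5,144.5,264.5): print(a0); arc(a0,range(15,121,15),M)
E
```

```text
t 17.075 pos [ 0.5864 -0.1891  0.2535] q [ 0.7298  0.6837  0.     -0.    ] F [ 0.7  0.2 -0.3] op -0.001 j [-0.48  0.14  1.7   0.    1.3  -0.41]
turn [0. 0. 0.] shift [-19.4  36.   38.5]
turn [0. 0. 0.] shift [-19.4  36.   93.5]
24.5
15 [ 8.1 -5.8]
30 [ 14.3 -13.5]
45 [ 18.4 -22.5]
60 [ 20.  -32.3]
75 [ 19.  -42.2]
90 [ 15.5 -51.5]
105 [  9.7 -59.5]
120 [  2.  -65.8]
144.5
15 [-9.  -4.1]
30 [-18.8  -5.7]
45 [-28.7  -4.7]
60 [-38.   -1.2]
75 [-46.    4.6]
90 [-52.3  12.3]
105 [-56.4  21.3]
120 [-58.   31.1]
264.5
15 [1.  9.9]
30 [ 4.5 19.1]
45 [10.3 27.2]
60 [18.  33.5]
75 [27.  37.6]
90 [36.8 39.2]
105 [46.7 38.2]
120 [56.  34.7]
```

Converted, 93 mm is 0.1163, 85 mm is 0.1063.

Call:
{"name": "send_rows", "arguments": {"rows": "0 0 0 -0.0238 0.045 0 -1; 0 0 0 -0.0238 0.045 0 -1; 0 0 0 -0.0238 0.045 0.05 -1; 0 0 0 -0.0238 0.045 0.0813 -1; 0 0 0 -0.0238 0.045 0.1063 -1; 0 0 0 -0.0238 0.045 0.1163 -1; 0 0 0 -0.0238 0.045 0.1163 -1"}}

```text
time: 17.95
eef_pos: [0.621, -0.211, 0.1605]
tcp_rot: [0.73, 0.683, -0.0, -0.0]
contact_force: [0.2, 0.2, -0.5]
opening: 0.003
finger_force: 0.0
```

In the window without contact. Pushing counter-clockwise.

Call:
{"name": "send_rows", "arguments": {"rows": "0 0 0 0.01 -0.0075 0 -1; 0 0 0 0.0175 -0.0169 0 -1; 0 0 0 0.0231 -0.0281 0 -1; 0 0 0 0.025 -0.0406 0 -1; 0 0 0 0.0238 -0.0525 0 -1; 0 0 0 0.0194 -0.0644 0 -1; 0 0 0 0.0119 -0.0744 0 -1; 0 0 0 0.0025 -0.0825 0 -1"}}

```text
time: 18.95
eef_pos: [0.5585, -0.2026, 0.1625]
tcp_rot: [0.73, 0.683, 0.005, 0.003]
contact_force: [9.2, 6.5, -1.7]
opening: -0.002
finger_force: 4.6
```

Converted, -58 mm is -0.0725, -56.5 mm is -0.0706.

Call:
{"name": "send_rows", "arguments": {"rows": "0 0 0 -0.0113 -0.005 0 -1; 0 0 0 -0.0238 -0.0069 0 -1; 0 0 0 -0.0356 -0.0056 0 -1; 0 0 0 -0.0475 -0.0013 0 -1; 0 0 0 -0.0575 0.0056 0 -1; 0 0 0 -0.065 0.0156 0 -1; 0 0 0 -0.0706 0.0269 0 -1; 0 0 0 -0.0725 0.0388 0 -1"}}

```text
time: 19.95
eef_pos: [0.5766, -0.2624, 0.159]
tcp_rot: [0.729, 0.684, -0.004, -0.008]
contact_force: [-14.1, -0.2, 1.4]
opening: -0.002
finger_force: 6.5
```

Converted, 56 mm is 0.07, 46.5 mm is 0.0581.

Call:
{"name": "send_rows", "arguments": {"rows": "0 0 0 0.0013 0.0125 0 -1; 0 0 0 0.0056 0.0238 0 -1; 0 0 0 0.0131 0.0338 0 -1; 0 0 0 0.0225 0.0419 0 -1; 0 0 0 0.0338 0.0469 0 -1; 0 0 0 0.0463 0.0488 0 -1; 0 0 0 0.0581 0.0475 0 -1; 0 0 0 0.07 0.0438 0 -1"}}

```text
time: 20.95
eef_pos: [0.6224, -0.2166, 0.1629]
tcp_rot: [0.73, 0.684, -0.002, 0.007]
contact_force: [3.5, -11.6, -0.4]
opening: 0.001
finger_force: 5.3
```

```bash
python3 - <<'E'
from h import *
s=st(); d=s['eef_pos'][:2]-HUB; print(np.hypot(*d),np.degrees(np.arctan2(d[1],d[0])),R.from_quat(s['tcp_rot']).as_matrix().round(3)); q=shot('scene','s8.png'); p=shot('top','t8.png')
E
```

```text
t 20.95 pos [ 0.6224 -0.2166  0.1629] q [ 0.7299  0.6835 -0.0018  0.0075] F [  3.5 -11.6  -0.4] op 0.001 j [-0.49  0.3   1.68 -0.01  1.14 -0.42]
0.03727131452114436 15.38245552171607 [[ 0.066  0.998  0.008]
 [ 0.998 -0.066 -0.013]
 [-0.013  0.008 -1.   ]]
```

Converted, -66 mm is -0.0825, -59.5 mm is -0.0744.

Call:
{"name": "send_rows", "arguments": {"rows": "0 0 0 0.01 -0.0075 0 -1; 0 0 0 0.0175 -0.0169 0 -1; 0 0 0 0.0231 -0.0281 0 -1; 0 0 0 0.025 -0.0406 0 -1; 0 0 0 0.0238 -0.0525 0 -1; 0 0 0 0.0194 -0.0644 0 -1; 0 0 0 0.0119 -0.0744 0 -1; 0 0 0 0.0025 -0.0825 0 -1"}}

```text
time: 22.05
eef_pos: [0.5589, -0.2027, 0.1631]
tcp_rot: [0.73, 0.683, 0.005, 0.003]
contact_force: [8.5, 8.1, -0.4]
opening: 0.002
finger_force: 4.7
```

Converted, -54.5 mm is -0.0681, -52 mm is -0.065.

Call:
{"name": "send_rows", "arguments": {"rows": "0 0 0 -0.0113 -0.005 0 -1; 0 0 0 -0.0238 -0.0069 0 -1; 0 0 0 -0.0356 -0.0056 0 -1; 0 0 0 -0.0475 -0.0013 0 -1; 0 0 0 -0.0575 0.0056 0 -1; 0 0 0 -0.0619 0.01 0 -1; 0 0 0 -0.065 0.0156 0 -1; 0 0 0 -0.0681 0.0213 0 -1"}}

```text
time: 23.05
eef_pos: [0.5649, -0.2574, 0.1602]
tcp_rot: [0.73, 0.684, -0.002, -0.006]
contact_force: [-11.5, 5.2, 3.8]
opening: -0.002
finger_force: 6.0
```

```bash
cat >> h.py <<'E'
def wh():
    s=ctrl.get_state(); d=s['eef_pos'][:2]-HUB; f=s['contact_force'][:2]; u=d/np.hypot(*d)
    print('t',s['time'],'r',np.hypot(*d).round(4),'ang',np.degrees(np.arctan2(d[1],d[0])).round(1),'Fr,Ft',round(f@u,1),round(u[0]*f[1]-u[1]*f[0],1),'Fz',s['contact_force'][2])
E
python3 - <<'E'
from h import *
wh(); M=R.from_quat([.7300,.6834,0,0])
a0=144.5; b=M.inv().apply(np.r_[pt(a0)-HUB,0]*1000)
print('from 144.5 +97.5'); c=np.array([-54.5,17])
cur=b[:2]+c; print(cur,np.hypot(*cur))
for a in range(246,292,6): print(a,(M.inv().apply(np.r_[pt(a)-HUB,0]*1000)[:2]-cur).round(1))
E
```

```text
t 23.05 r 0.0377 ang -125.0 Fr,Ft 2.3 -12.4 Fz 3.7682713754900754
from 144.5 +97.5
[-34.51894926 -15.32271046] 37.7669606060375
246 [-1.1  2.2]
252 [-2.3  6. ]
258 [-3.1  9.9]
264 [-3.5 13.8]
270 [-3.4 17.8]
276 [-2.9 21.8]
282 [-2.  25.7]
288 [-0.8 29.4]
```

Converted, 14 mm is 0.0175, -3.5 mm is -0.0044.

Call:
{"name": "send_rows", "arguments": {"rows": "0 0 0 -0.0013 0.0025 0 -1; 0 0 0 -0.0029 0.0075 0 -1; 0 0 0 -0.0038 0.0125 0 -1; 0 0 0 -0.0044 0.0175 0 -1; 0 0 0 -0.0044 0.0175 0 -1"}}

```text
time: 23.68
eef_pos: [0.5777, -0.2632, 0.1588]
tcp_rot: [0.73, 0.684, -0.003, -0.006]
contact_force: [-10.0, 0.1, 1.1]
opening: 0.004
finger_force: 4.4
```

```bash
python3 -c "from h import *;wh()"
```

```text
t 23.675 r 0.0377 ang -103.4 Fr,Ft 2.2 -9.7 Fz 1.1481914134468192
```

Converted, 12 mm is 0.015, 8 mm is 0.01.

Call:
{"name": "send_rows", "arguments": {"rows": "0 0 0 0 0.005 0 -1; 0 0 0 0.0006 0.01 0 -1; 0 0 0 0.0019 0.015 0 -1; 0 0 0 0.0019 0.015 0 -1"}}

```text
time: 24.18
eef_pos: [0.58, -0.2631, 0.1585]
tcp_rot: [0.729, 0.685, -0.013, -0.017]
contact_force: [-39.7, 0.7, 14.5]
opening: -0.001
finger_force: 18.2
```

```bash
python3 -c "from h import *;wh()"
```

```text
t 24.175 r 0.0372 ang -100.1 Fr,Ft 6.2 -39.2 Fz 14.51149078440841
```

The stop is reached: tangential force went from 10 N to 39 N, and the finger is at 260°, where the stop should be. Now moving back clockwise against the spoke behind.

```bash
python3 - <<'E'
from h import *
M=R.from_quat([.7300,.6834,0,0]); cur=np.array([-34.52-2,-15.32+26])
for a in (255,240,225,215,205,195,185,175,165,155,145,140,135,130,125,120,115,110,105): print(a,(M.inv().apply(np.r_[pt(a)-HUB,0]*1000)[:2]-cur).round(1))
E
```

```text
255 [ -0.8 -18.1]
240 [  2.4 -27.5]
225 [  7.9 -35.7]
215 [ 12.7 -40.3]
205 [ 18.2 -44. ]
195 [ 24.3 -46.7]
185 [ 30.7 -48.2]
175 [ 37.3 -48.7]
165 [ 43.9 -48. ]
155 [ 50.3 -46.1]
145 [ 56.2 -43.2]
140 [ 59.  -41.3]
135 [ 61.6 -39.3]
130 [ 64. -37.]
125 [ 66.1 -34.5]
120 [ 68.1 -31.8]
115 [ 69.8 -29. ]
110 [ 71.3 -26. ]
105 [ 72.5 -22.9]
```

Converted, -48.5 mm is -0.0606, -27.5 mm is -0.0344.

Call:
{"name": "send_rows", "arguments": {"rows": "0 0 0 -0.0013 -0.0225 0 -1; 0 0 0 0.0031 -0.0344 0 -1; 0 0 0 0.01 -0.0444 0 -1; 0 0 0 0.0156 -0.0506 0 -1; 0 0 0 0.0225 -0.055 0 -1; 0 0 0 0.0306 -0.0581 0 -1; 0 0 0 0.0381 -0.06 0 -1; 0 0 0 0.0469 -0.0606 0 -1"}}

```text
time: 25.18
eef_pos: [0.5501, -0.2285, 0.1625]
tcp_rot: [0.73, 0.683, -0.003, 0.007]
contact_force: [0.0, -14.5, 1.0]
opening: -0.002
finger_force: 5.8
```

Converted, 26.5 mm is 0.0331, 24 mm is 0.03.

Call:
{"name": "send_rows", "arguments": {"rows": "0 0 0 0.0081 0.0006 0 -1; 0 0 0 0.0163 0.0031 0 -1; 0 0 0 0.0238 0.0069 0 -1; 0 0 0 0.03 0.0113 0 -1; 0 0 0 0.0331 0.0144 0 -1; 0 0 0 0.0331 0.0144 0 -1"}}

```text
time: 25.92
eef_pos: [0.5611, -0.1999, 0.1622]
tcp_rot: [0.73, 0.684, -0.003, 0.001]
contact_force: [-6.6, -5.1, 5.6]
opening: 0.0
finger_force: 3.8
```

```bash
python3 - <<'E'
from h import *
wh(); q=shot('scene','s9.png')
# spoke angle: sample rim-inner annulus brightness of wheel plane, compared at 3-fold angles; same for the first picture
im=cv2.cvtColor(q['color'],cv2.COLOR_RGB2GRAY).astype(np.float32); im0=cv2.imread('pics/scene0.png',0).astype(np.float32)
for h in((.5865,-.2265),(.588,-.2245),(.585,-.229)):
  for n,I in(('start',im0),('now',im)):
    out=[]
    for r in(.030,.04,.05,.056):
        a=np.radians(np.arange(0,360,1.)); P=np.c_[h[0]+r*np.cos(a),h[1]+r*np.sin(a),np.full(360,.181)]
        u=px(q,P).astype(np.float32); out.append(cv2.remap(I,u[None,:,0],u[None,:,1],1)[0])
    m=np.mean(out,0)
    if h[0]==.5865: print(n,[(i,int(m[i])) for i in range(0,360,8)])
E
```

```text
t 25.925 r 0.0368 ang 133.7 Fr,Ft 0.9 8.4 Fz 5.5966829056074845
start [(0, 107), (8, 85), (16, 100), (24, 99), (32, 84), (40, 103), (48, 115), (56, 97), (64, 80), (72, 109), (80, 119), (88, 126), (96, 87), (104, 62), (112, 63), (120, 70), (128, 73), (136, 80), (144, 80), (152, 73), (160, 80), (168, 95), (176, 93), (184, 97), (192, 114), (200, 141), (208, 113), (216, 95), (224, 99), (232, 102), (240, 113), (248, 122), (256, 124), (264, 122), (272, 123), (280, 124), (288, 123), (296, 126), (304, 127), (312, 126), (320, 134), (328, 147), (336, 113), (344, 91), (352, 99)]
now [(0, 81), (8, 78), (16, 78), (24, 96), (32, 90), (40, 111), (48, 126), (56, 132), (64, 124), (72, 85), (80, 95), (88, 114), (96, 140), (104, 124), (112, 79), (120, 83), (128, 87), (136, 87), (144, 86), (152, 70), (160, 45), (168, 40), (176, 37), (184, 40), (192, 37), (200, 38), (208, 47), (216, 58), (224, 69), (232, 63), (240, 65), (248, 66), (256, 65), (264, 81), (272, 82), (280, 78), (288, 81), (296, 81), (304, 79), (312, 79), (320, 79), (328, 80), (336, 122), (344, 141), (352, 105)]
```

Converted, 5.5 mm is 0.0069, 4.5 mm is 0.0056.

Call:
{"name": "send_rows", "arguments": {"rows": "0 0 0 0.0025 0.0031 0 -1; 0 0 0 0.0044 0.0056 0 -1; 0 0 0 0.0056 0.0069 0 -1; 0 0 0 0.0056 0.0069 0 -1"}}

```text
time: 26.48
eef_pos: [0.5662, -0.1948, 0.1614]
tcp_rot: [0.73, 0.684, -0.003, -0.0]
contact_force: [-7.7, -3.5, 4.9]
opening: -0.002
finger_force: 3.6
```

```bash
cat > spoke.py <<'E'
from h import *
def prof(I,q,z,h):
    a=np.radians(np.arange(0,360,1.)); out=[]
    for r in(.03,.038,.046,.054):
        P=np.c_[h[0]+r*np.cos(a),h[1]+r*np.sin(a),np.full(360,z)]; u=px(q,P).astype(np.float32)
        out.append(cv2.remap(I,u[None,:,0],u[None,:,1],1)[0])
    return np.mean(out,0)
def peaks(m):
    # centroid of bright spoke in +-10 deg around given angles
    r=[]
    for c in (88,201,327,342,98):
        i=np.arange(c-16,c+17); v=m[i%360]; k=i[np.argmax(v)]; j=np.arange(k-7,k+8); x=m[j%360]; x=np.clip(x-np.percentile(x,25),0,None); r.append((c,round((x*j).sum()/x.sum(),1)))
    return r
if __name__=='__main__':
    wh(); q=shot('scene','s10.png'); g=lambda f:cv2.imread('pics/'+f,0).astype(np.float32)
    for f in('scene0.png','s2.png','s9.png','s10.png'): print(f,peaks(prof(g(f),q,.181,HUB)))
E
python3 spoke.py
```

```text
t 26.475 r 0.0376 ang 122.7 Fr,Ft 1.2 8.4 Fz 4.88566221916471
scene0.png [(88, np.float64(84.9)), (201, np.float64(200.7)), (327, np.float64(326.3)), (342, np.float64(326.3)), (98, np.float64(84.9))]
s2.png [(88, np.float64(85.0)), (201, np.float64(200.6)), (327, np.float64(326.4)), (342, np.float64(326.4)), (98, np.float64(85.0))]
s9.png [(88, np.float64(98.3)), (201, np.float64(220.4)), (327, np.float64(343.0)), (342, np.float64(343.0)), (98, np.float64(98.3))]
s10.png [(88, np.float64(90.0)), (201, np.float64(221.3)), (327, np.float64(332.6)), (342, np.float64(332.6)), (98, np.float64(90.0))]
```

Converted, 3.4 mm is 0.0043, 1.7 mm is 0.0021.

Call:
{"name": "send_rows", "arguments": {"rows": "0 0 0 0.0013 0.0021 0 -1; 0 0 0 0.0025 0.0043 0 -1; 0 0 0 0.0025 0.0043 0 -1; 0 0 0 0.0025 0.0043 0 -1"}}

```text
time: 27.02
eef_pos: [0.5691, -0.1922, 0.1605]
tcp_rot: [0.73, 0.684, -0.003, -0.002]
contact_force: [-7.0, -1.9, 3.5]
opening: -0.004
finger_force: 3.6
```

```bash
sed -i "s/'s9.png',//;s/'s10.png')/'s11.png')/;s/'scene','s10.png'/'scene','s11.png'/" spoke.py; python3 spoke.py; python3 - <<'E'
from h import *
M=R.from_quat([.73,.6834,0,0]); print((M.inv().apply(np.r_[pt(140)-pt(113),0]*1000)).round(1))
E
```

```text
t 27.025 r 0.0385 ang 116.9 Fr,Ft 1.5 7.1 Fz 3.500321016794741
scene0.png [(88, np.float64(84.9)), (201, np.float64(200.7)), (327, np.float64(326.3)), (342, np.float64(326.3)), (98, np.float64(84.9))]
s2.png [(88, np.float64(85.0)), (201, np.float64(200.6)), (327, np.float64(326.4)), (342, np.float64(326.4)), (98, np.float64(85.0))]
s11.png [(88, np.float64(85.6)), (201, np.float64(220.8)), (327, np.float64(328.5)), (342, np.float64(328.5)), (98, np.float64(85.6))]
[-11.5 -13.5   0. ]
```

Converted, -140 mm is -0.175, -13.5 mm is -0.0169.

Call:
{"name": "send_rows", "arguments": {"rows": "0 0 0 -0.0075 -0.0088 0 -1; 0 0 0 -0.0144 -0.0169 0 -1; 0 0 0 -0.0144 -0.0169 0 -1; 0 0 0 -0.0144 -0.0169 -0.05 -1; 0 0 0 -0.0144 -0.0169 -0.1125 -1; 0 0 0 -0.0144 -0.0169 -0.175 -1; 0 0 0 -0.0625 -0.05 -0.175 -1; 0 0 0 -0.125 -0.0875 -0.175 -1"}}

```text
time: 28.08
eef_pos: [0.4949, -0.2871, 0.3018]
tcp_rot: [0.729, 0.684, 0.0, 0.002]
contact_force: [0.2, -0.6, 0.6]
opening: -0.001
finger_force: 0.0
```

Converted, -270 mm is -0.3375, -225 mm is -0.2813.

Call:
{"name": "send_rows", "arguments": {"rows": "0 0 0 -0.0563 -0.0313 0 -1; 0 0 0 -0.1125 -0.0625 0 -1; 0 0 0 -0.1688 -0.0938 0 -1; 0 0 0 -0.225 -0.125 0 -1; 0 0 0 -0.2813 -0.1563 0 -1; 0 0 0 -0.3375 -0.1875 0 -1; 0 0 0 -0.3375 -0.1875 0 -1"}}

```text
time: 28.95
eef_pos: [0.3249, -0.5489, 0.2998]
tcp_rot: [0.732, 0.682, -0.0, -0.0]
contact_force: [0.7, 0.4, -0.6]
opening: -0.001
finger_force: 0.0
```

```bash
sed -i "s/s11/s12/g" spoke.py; python3 spoke.py; python3 - <<'E'
from spoke import *
st(); p=shot('top','t12.png'); g=lambda f:cv2.imread('pics/'+f,0).astype(np.float32)
for f in('top0.png','t12.png'): print(f,peaks(prof(g(f),p,.181,(.5855,-.2332))))
for t in('tag','oil','offcut','pvc_offcut','coupling','wrench','clamp_lever'):
    d=ctrl.look_for(p,t)[:2]; print(t,[(round(x['p'],2),w(p,x['position']).round(3)) for x in d])
E
```

```text
t 28.95 r 0.4151 ang -129.1 Fr,Ft -0.7 0.3 Fz -0.6273437316241269
scene0.png [(88, np.float64(84.9)), (201, np.float64(200.7)), (327, np.float64(326.3)), (342, np.float64(326.3)), (98, np.float64(84.9))]
s2.png [(88, np.float64(85.0)), (201, np.float64(200.6)), (327, np.float64(326.4)), (342, np.float64(326.4)), (98, np.float64(85.0))]
s12.png [(88, np.float64(86.3)), (201, np.float64(202.2)), (327, np.float64(327.8)), (342, np.float64(327.8)), (98, np.float64(86.3))]
t 29.0 pos [ 0.3262 -0.5473  0.2998] q [ 7.310e-01  6.824e-01  5.000e-04 -3.000e-04] F [-0.3  1.  -0.1] op -0.0 j [-1.19  0.16  1.6   0.    1.38 -1.12]
top0.png [(88, np.float64(83.4)), (201, np.float64(200.5)), (327, np.float64(327.0)), (342, np.float64(327.0)), (98, np.float64(83.4))]
t12.png [(88, np.float64(84.7)), (201, np.float64(202.1)), (327, np.float64(328.4)), (342, np.float64(328.4)), (98, np.float64(84.7))]
tag [(0.79, array([ 0.598, -0.002,  0.141])), (0.76, array([ 0.269, -0.391,  0.085]))]
oil [(0.91, array([0.462, 0.415, 0.097])), (0.47, array([0.602, 0.228, 0.181]))]
offcut [(0.67, array([0.385, 0.112, 0.027]))]
pvc_offcut [(0.78, array([ 0.627, -0.442,  0.051])), (0.27, array([0.383, 0.114, 0.027]))]
coupling [(0.6, array([0.601, 0.001, 0.14 ])), (0.43, array([0.635, 0.446, 0.035]))]
wrench [(0.68, array([ 0.435, -0.482,  0.006]))]
clamp_lever []
```

```bash
python3 -c "from plant import ctrl; print(ctrl.sign_off())"
```

```text
the job is handed in; nothing more can be done
None
```

I handed the job in at about 29 s: the white plate hangs free on the grey lockout stand's hook, and the tagged valve was opened to its stop and backed off about 89° by my camera measurement; the gripper ended clear of everything and I touched none of the other things.

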